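Clamp a fuel pump with a notched sliding jaw

ROBOT

A 6-joint arm with a two-finger parallel gripper is mounted at the origin on the work surface. World frame = base frame: x ahead of the robot, y to its left, z up, the work surface at z = 0. Lengths are in m, angles in rad, forces in N, time in s.
With the tool pointing down it reaches from about 0.325 to 0.85 m from the base axis. Payload 4.4 kg.
Tool frame: the origin (TCP) lies midway between the tips of the shut fingers; the grasp point (between the pads) lies 19 mm behind it (ctrl.hold_point_z is the z of the grasp point in the tool frame, in m); z points along the fingers, y is the direction in which the jaws open and shut (so a half turn about z gives the same grasp; the last joint's range is limited). The gripper opens to 94 mm and grips with 3 to 60 N. Pads are 16 mm wide; open, the fingers measure 119 mm over their backs; the gripper's body (75 mm by 177 mm) begins 78 mm behind the grasp point.
Start: joints at [0.968, 0.207, 1.542, -0, 1.393, -0.15], TCP at [0.252, 0.517, 0.205] pointing down, gripper open.
Joint ranges: [-2.73, 2.73], [-0.86, 2.22], [0.23, 2.46], [-1.11, 4.25], [0.08, 2.63], [-2.82, 2.82]. Speed limits (rad/s): [2.79, 2.79, 3.14, 3.14, 3.14, 3.14].

INTERFACE

Orientations are given as a rotation vector (axis times angle).
In Python, from cell import ctrl gives the robot as it stands.
- The arm moves only by the tool jog_arm, never from a script. Its argument "series" is a list of rows, each an object with "fingers": the opening, from 0 (shut) to 1 (fully open); "translation": the shift along the tool's x, y, z normalised to -1 to 1, where 1 is 0.025 m, a list of three; "yaw": the turn about the tool's z normalised to -1 to 1, where 1 is 0.08 rad. In form: [{"fingers": fingers, "translation": [dx, dy, dz], "yaw": yaw}, ...]. A call has 1 to 10 rows; each row shifts and turns the commanded pose from where the row before left it, along the tool's axes as they then stand; what a row does not reach is not made up. A row lasts 1/8 s, in which the tool goes at most 62.5 mm and 10.7 degrees, less where a joint would pass 70% of its speed; a pose out of reach is approached as far as the arm can. A call with a number of a shift or a turn outside -1 to 1 is refused whole. A call with a gripper value outside its range is refused whole. The fingers move at their own pace and stop on an object; the grip force is fixed at half the most. Time passes only in rows, so rows that do not move let the fingers close. It gives the time, the measured TCP pose, the force and the opening at its end, in the units of the state.
- ctrl.read_state(): the state, without advancing time (a new reading comes with each control period).
- ctrl.get_image(name): name is "side" or "top"; returns a dict with "pixels" (384x512x3 uint8, red, green, blue), "mtx" (3x3 intrinsics, pixels), "camera_from_world" (4x4, takes a point from world to camera coordinates). Camera axes: x right, y up, looking along -z (the intrinsics and any distortion apply to the point x, -y, -z); pixel columns grow to the right and rows downward; lengths in m; the calibration is good to about 2 mm. A picture is of the moment at which its call begins. There is no depth.
- ctrl.finish_job(): hands the job in, once; it reports no verdict.
The state is a dict: "t": time; "joints": joint angles; "dq": joint speeds; "effort": joint torques, N m; "position": TCP position; "eef_rot": TCP orientation; "ft_force": force on the tool from outside, world axes, zero at the start; "torque": the same for the moment, N m; "gripper_width": finger opening in m.
Only numpy, scipy, OpenCV 4.12 (cv2) and the standard library are available. Lean on these libraries where they do the work, as an engineer would, in place of code of your own. Each camera call takes 0.05 s, during which the arm holds its last target. There are 200 camera calls.

TASK

Clamp the fuel pump lightly in the bench fixture: hold the jaw's release bar up, slide the jaw along its rail until its sprung pad has pushed the pump against the V block and is itself pressed about half-way in, then let the bar go so that its tooth drops fully into the nearest notch. The notches are hidden in the rail, so if the bar stays up on the metal between two of them, ease the jaw along until it drops. Do not crush the pump's plastic housing, keep it standing upright, and leave the other things on the bench where they are.

Things in the scene. Friction and masses are not known exactly. Their poses are not given: they have to be found in the camera images.
- bar_grip (a point): Centre of the release bar's top: steel, 108 mm long (local x, across the rail), 14 mm wide (y), 14 mm high, on two 10 mm uprights 92 mm apart from the carriage. When down it is 130 mm above the table with 48 mm free below it. Axes as the fixture's: y along the rail to the pump, z up. Pinch it from above by its 14 mm width; the carriage slides with it.
- bar (a joint): Height of the release bar (m): 0 down, tooth in a notch; 0.010 tooth resting on the metal between two notches; 0.016 upper stop. It must be above 0.010 for the jaw to pass notches. Spring and weight press it down with 6 N when down, 8 N when up. At the start it is down in a long parking slot at the rail's free end.
- jaw (a joint): Position of the jaw carriage on the rail (m), 0 to 0.165, growing towards the pump. Grey block 112 mm wide, 100 long, top 75 mm above the table; bar 25 mm behind its middle. Takes about 8 N to slide, stays where left. Notches are 16 mm apart, 11 mm long, the tooth 8 mm; where they lie along the rail differs every time and is not measured.
- pad (a joint): How far the sprung pad is pushed into the carriage (m): 0 fully out, 0.028 pushed right in (a hard stop). Its spring needs 2 N to start and 0.2 N per mm more, so 4.8 N at half-way.
- pad_face (a point): Centre of the pad's front face: black plate 60 mm wide, 50 mm high, 69 mm above the table, on the carriage's pump side, 111 mm ahead of the bar along local y when fully out.
- pump_center (a point): Middle (half-way up) of the loose fuel pump: black upright cylinder, 60 mm across for its lower 70 mm, 42 mm across above that, 88 mm high with a short brass spout on top, 0.3 to 0.65 kg. It stands on a platform 40 mm above the table, at most 10 mm short of the V block that it is to be pushed against.
- fixture: The fixture, fixed to the table: base plate 200 by 460 mm, 12 mm thick, rail along its local y, V block at the +y end (top 106 mm above the table). Origin on the table under the rail's centre line; y points along the rail to the V block, z up. A pump home in the V block has its axis at local x = 0, y = 0.165.
- collar: Bystander: brass collar, 28 mm across, 12 mm high, lying on the base plate beside the rail
- plug: Bystander: small steel plug, 20 mm across, 22 mm high, standing on the base plate
- jar: Bystander: closed glass jar, 90 mm across, 115 mm high, beyond the fixture
- driver: Bystander: screwdriver lying on the near side of the fixture
- spanner: Bystander: open spanner lying beyond the fixture
- relay: Bystander: black relay block, 30 mm cube on a small foot, near the rail's free end
- filter: Bystander: white filter can, 50 mm across, 75 mm high, near the rail's free end
Not all that is in view belongs to the job. What is shaped like the part that bears pump_center but blue or purple is not meant.

How it is judged:
By the outcome, as a careful person would: the job done as asked, in the order asked, and still so for the second after the job is handed in, with the robot touching nothing.
It also fails if it takes over 48 s, if anything falls off the work surface, if the arm or the gripper's body presses on something with over 40 N, if the wrist force passes 120 N, or if a joint passes its speed limit or range.

## Working session

There is one attempt and no reset: what is moved stays moved. The work goes in short steps, Python scripts to look and compute and a tool call to move; the robot and the scene stay as the last step left them, time stands still between calls to the robot, and variables do not carry over. Pictures are saved under pics/ and viewed, about 8 in all and at most 12, crops included, and the job is handed in when it is done.

Besides the shell and the picture viewer there is one more tool, called after "Call:" as name(argument=value, ...), one argument or row to a line, values as JSON. jog_arm: Moves the arm, as the interface text tells. Its arguments: {"type":"object","properties":{"series":{"type":"array","items":{"type":"object","properties":{"fingers":{"type":"number"},"translation":{"type":"array","items":{"type":"number"}},"yaw":{"type":"number"}}}}},"required":["series"]}

```bash
ls; mkdir -p pics; cat > h.py <<'E'
import numpy as np,cv2
from cell import ctrl
def grab(n,f):
    d=ctrl.get_image(n); cv2.imwrite('pics/'+f+'.png',d['pixels'][...,::-1]); np.savez('pics/'+f,K=d['mtx'],T=d['camera_from_world']); return d
def cal(f):
    z=np.load('pics/'+f+'.npz'); return z['K'],z['T']
def plane(f,uv,z):
    K,T=cal(f); p=np.linalg.solve(K,[uv[0],uv[1],1.]); d=T[:3,:3].T@(p*[1,-1,-1]); c=-T[:3,:3].T@T[:3,3]
    return c+d*(z-c[2])/d[2]
def proj(f,X):
    K,T=cal(f); p=T[:3,:3]@np.array(X)+T[:3,3]; q=K@(p*[1,-1,-1]); return q[:2]/q[2]
E
python3 - <<'E'
from h import *
for n in('side','top'):
    d=grab(n,n+'0'); print(d['mtx'],-d['camera_from_world'][:3,:3].T@d['camera_from_world'][:3,3],[k for k in d])
print(ctrl.read_state())
a=cv2.imread('pics/side0.png');b=cv2.imread('pics/top0.png')
E
```

```text
pics
[[386.02739747   0.         254.52552642]
 [  0.         386.02739747 194.16155045]
 [  0.           0.           1.        ]] [ 0.36471608 -0.53286561  0.68881666] ['pixels', 'mtx', 'camera_from_world']
[[391.31617658   0.         257.61218003]
 [  0.         391.31617658 190.45028086]
 [  0.           0.           1.        ]] [0.38991995 0.05778613 1.04182346] ['pixels', 'mtx', 'camera_from_world']
{'t': 0.1, 'joints': array([ 9.67487853e-01,  2.07336246e-01,  1.54277830e+00, -1.44052370e-05,
        1.39353197e+00, -1.50460902e-01]), 'dq': array([-6.86976008e-05, -4.36557838e-03, -2.90678217e-03,  7.56644711e-04,
        1.32322759e-03, -1.46456987e-03]), 'effort': array([ 3.76728131e-04, -3.71867967e+01, -2.82293558e+01,  7.02204905e-02,
        3.11300356e-02, -3.95417885e-05]), 'position': array([0.25115547, 0.51643971, 0.20442167]), 'eef_rot': array([-7.05097843e-01, -3.06068072e+00,  3.00726189e-03]), 'ft_force': array([ 0.10370116,  0.26924231, -0.53741689]), 'torque': array([-0.02139526,  0.0274767 ,  0.03567947]), 'gripper_width': 0.09382522149348116}
```

View pics/top0.png

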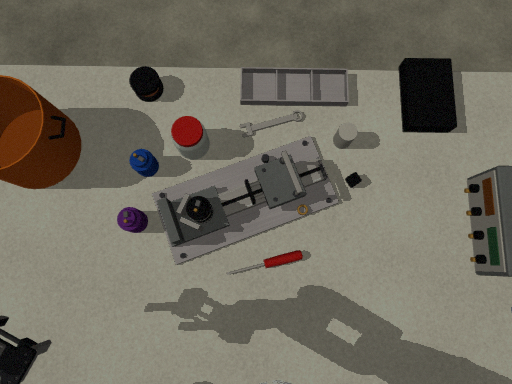

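View pics/side0.png

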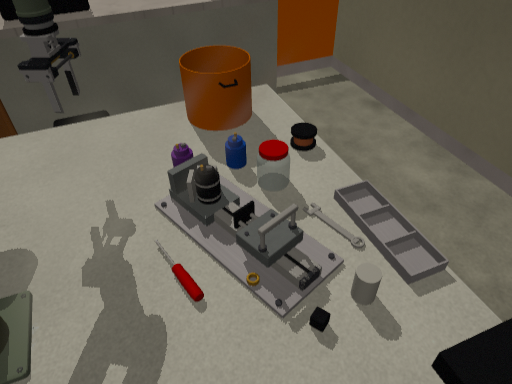

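The top view shows the fixture from (154,195) to (340,202), with the pump near (200,208) and the bar near (291,173). The side view agrees, with the bar near (278,228). I'll enlarge both.

```bash
python3 - <<'E'
from h import *
a=cv2.imread('pics/top0.png')[130:270,145:350];b=cv2.imread('pics/side0.png')[150:310,150:350]
a=cv2.resize(a,None,fx=3.9,fy=3.9,interpolation=cv2.INTER_CUBIC)
cv2.imwrite('pics/c1.png',a)
cv2.imwrite('pics/c2.png',cv2.resize(b,None,fx=3.7,fy=3.7,interpolation=cv2.INTER_CUBIC))
for uv in[(154,195),(312,137),(340,202),(180,263)]: print(plane('top0',uv,.012))
E
```

```text
[0.57116354 0.32334132 0.012     ]
[ 0.73812353 -0.10125511  0.012     ]
[ 0.55753727 -0.17301707  0.012     ]
[0.39365102 0.24605076 0.012     ]
```

View pics/c1.png

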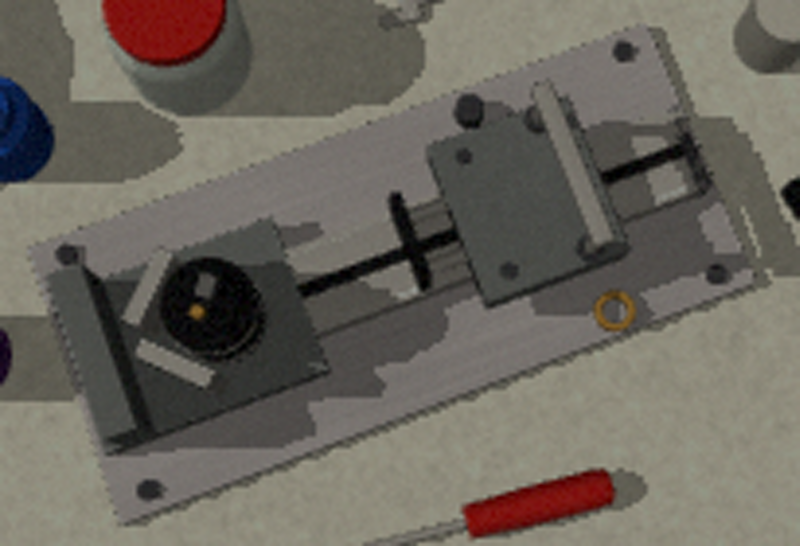

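View pics/c2.png

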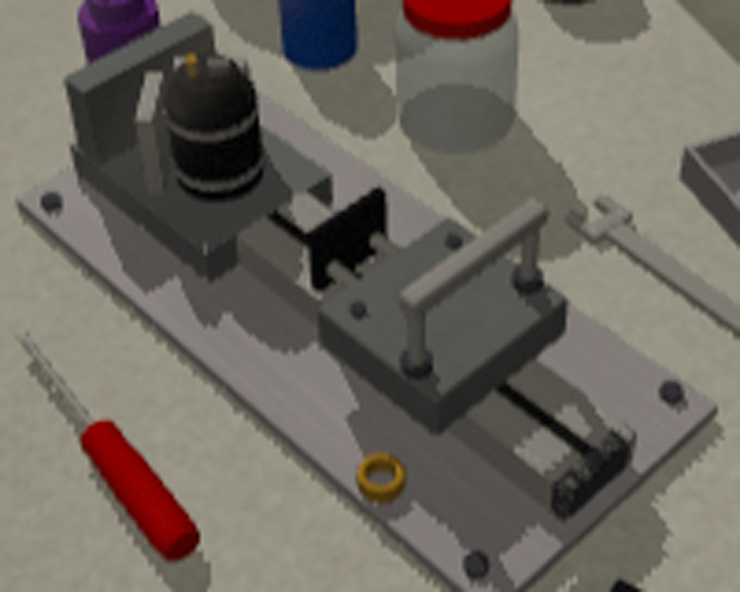

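Corners are clear in the top crop: plate (30,243), (655,27), (768,285) and (120,523), with the bar top running from (540,85) to (603,250). The side crop shows the bar from (410,300) to (540,210), the plug behind the carriage, and the collar beside it.

```bash
cat >> h.py <<'E'
def c1(u,v): return (145+u/3.9,130+v/3.9)
def c2(u,v): return (150+u/3.7,150+v/3.7)
E
cat > m.py <<'E'
from h import *
C=np.array([plane('top0',c1(*q),.012)[:2] for q in[(30,243),(655,27),(768,285),(120,523)]])
Cs=np.array([plane('side0',c2(*q),.012)[:2] for q in[(18,205),(716,410)]])
print(C,Cs)
print('sides',[np.linalg.norm(C[i]-C[i-1]) for i in range(4)])
y=(C[0]-C[1])+(C[3]-C[2]); y/=np.linalg.norm(y); x=np.array([y[1],-y[0]]); o=C.mean(0)
print('ydir',y,np.arctan2(y[1],y[0]),'o',o)
loc=lambda p:(np.array([(p-o)@x,(p-o)@y]))
B=[plane('top0',c1(*q),.130)[:2] for q in[(543,85),(604,250)]]
Bs=[plane('side0',c2(*q),.130)[:2] for q in[(407,298),(540,207)]]
for L in(B,Bs): print('bar',L,np.linalg.norm(L[0]-L[1]),'mid',(L[0]+L[1])/2,loc((L[0]+L[1])/2), [loc(p) for p in L])
print('pump top',loc(plane('top0',c1(208,303),.11)[:2]))
b=(B[0]-B[1]);print('bar ang',np.arctan2(b[1],b[0]))
print('pad',loc(plane('top0',c1(410,240),.094)[:2]))
s=ctrl.read_state()
from scipy.spatial.transform import Rotation as R
M=R.from_rotvec(s['eef_rot']).as_matrix();print(M)
mid=(B[0]+B[1]+Bs[0]+Bs[1])/4
g=np.r_[mid,.20]; print('move tool frame',M.T@(g-s['position'])/.025)
ty=M[:2,1];print('tool y ang',np.arctan2(ty[1],ty[0]),'want',np.arctan2(y[1],y[0]))
E
python3 m.py
```

```text
[[ 0.57841913  0.32724416]
 [ 0.73837838 -0.1038781 ]
 [ 0.55468001 -0.1780746 ]
 [ 0.39075939  0.25681414]] [[ 0.39058571  0.24669121]
 [ 0.73883721 -0.10111214]]
sides [np.float64(0.20044093237621946), np.float64(0.45984058882627477), np.float64(0.19811666464558414), np.float64(0.4647560568243592)]
ydir [-0.35029432  0.93663968] 1.9286816470042731 o [0.56555923 0.0755264 ]
bar [array([ 0.65993722, -0.01506536]), array([ 0.55628516, -0.05176192])] 0.10995628902424784 mid [ 0.60811119 -0.03341364] [ 0.00169477 -0.11694327] [array([ 0.05666439, -0.11791191]), array([-0.05327484, -0.11597464])]
bar [array([ 0.56355983, -0.04644076]), array([ 0.66079534, -0.0113749 ])] 0.10336517602807158 mid [ 0.61217759 -0.02890783] [ 0.00708189 -0.11414739] [array([-0.04459712, -0.11353891]), array([ 0.05876089, -0.11475587])]
pump top [0.00137979 0.12192961]
bar ang 0.34026583044955905
pad [-0.00090131 -0.00922021]
[[-8.99205806e-01  4.37524385e-01 -1.15362543e-03]
 [ 4.37525807e-01  8.99204248e-01 -1.69932741e-03]
 [ 2.93847708e-04 -2.03278597e-03 -9.99997891e-01]]
move tool frame [-22.49582185 -13.4131703    0.1975228 ]
tool y ang 1.1179516086771089 want 1.9286816470042731
```

Call:
jog_arm(
  series=[
    {"fingers": 0.6,"translation": [-1,-0.6,0],"yaw": 0},
    {"fingers": 0.6,"translation": [-1,-0.6,0],"yaw": 0},
    {"fingers": 0.6,"translation": [-1,-0.6,0],"yaw": 0},
    {"fingers": 0.6,"translation": [-1,-0.6,0],"yaw": 0},
    {"fingers": 0.6,"translation": [-1,-0.6,0],"yaw": 0},
    {"fingers": 0.6,"translation": [-1,-0.6,0],"yaw": 0},
    {"fingers": 0.6,"translation": [-1,-0.6,0],"yaw": 0},
    {"fingers": 0.6,"translation": [-1,-0.6,0],"yaw": 0},
    {"fingers": 0.6,"translation": [-1,-0.6,0],"yaw": 0},
    {"fingers": 0.6,"translation": [-1,-0.6,0],"yaw": 0},
  ],
)

```text
t: 1.35
position: [0.4108, 0.2718, 0.2049]
eef_rot: [-0.705, -3.061, 0.001]
ft_force: [0.1, -0.2, -0.6]
gripper_width: 0.0564
```

Call:
jog_arm(
  series=[
    {"fingers": 0.6,"translation": [-1,-0.6,0],"yaw": 0},
    {"fingers": 0.6,"translation": [-1,-0.6,0],"yaw": 0},
    {"fingers": 0.6,"translation": [-1,-0.6,0],"yaw": 0},
    {"fingers": 0.6,"translation": [-1,-0.6,0],"yaw": 0},
    {"fingers": 0.6,"translation": [-1,-0.6,0],"yaw": 0},
    {"fingers": 0.6,"translation": [-1,-0.6,0],"yaw": 0},
    {"fingers": 0.6,"translation": [-1,-0.6,0],"yaw": 0},
    {"fingers": 0.6,"translation": [-1,-0.6,0],"yaw": 0},
    {"fingers": 0.6,"translation": [-1,-0.6,0],"yaw": 0},
    {"fingers": 0.6,"translation": [-1,-0.6,0],"yaw": 0},
  ],
)

```text
t: 2.6
position: [0.5699, 0.0278, 0.2048]
eef_rot: [-0.705, -3.06, 0.0]
ft_force: [1.0, -0.3, 0.1]
gripper_width: 0.0562
```

Call:
jog_arm(
  series=[
    {"fingers": 0.6,"translation": [0,0,0],"yaw": -1},
    {"fingers": 0.6,"translation": [0,0,0],"yaw": -1},
    {"fingers": 0.6,"translation": [0,0,0],"yaw": -1},
    {"fingers": 0.6,"translation": [0,0,0],"yaw": -1},
    {"fingers": 0.6,"translation": [0,0,0],"yaw": -1},
    {"fingers": 0.6,"translation": [0,0,0],"yaw": -1},
    {"fingers": 0.6,"translation": [0,0,0],"yaw": -1},
    {"fingers": 0.6,"translation": [0,0,0],"yaw": -1},
    {"fingers": 0.6,"translation": [0,0,0],"yaw": -1},
    {"fingers": 0.6,"translation": [0,0,0],"yaw": -1},
  ],
)

```text
t: 3.85
position: [0.5694, 0.0286, 0.2048]
eef_rot: [0.546, -3.092, -0.001]
ft_force: [0.0, -0.3, -0.2]
gripper_width: 0.0561
```

```bash
python3 m.py | tail -5
```

```text
[[-9.39430033e-01 -3.42738140e-01 -1.33476056e-03]
 [-3.42738619e-01  9.39430795e-01  1.41394324e-04]
 [ 1.20545395e-03  5.90304064e-04 -9.99999099e-01]]
move tool frame [-0.71035315 -2.80360462  0.18805537]
tool y ang 1.920626422858703 want 1.9286816470042731
```

Call:
jog_arm(
  series=[
    {"fingers": 0.6,"translation": [-0.35,-0.95,0],"yaw": 0},
    {"fingers": 0.6,"translation": [-0.35,-0.95,0],"yaw": 0},
    {"fingers": 0.6,"translation": [0,-0.9,0.8],"yaw": 0},
    {"fingers": 0.6,"translation": [0,0,0.8],"yaw": 0},
    {"fingers": 0.6,"translation": [0,0,0],"yaw": 0},
  ],
)

```text
t: 4.47
position: [0.6074, -0.0315, 0.1614]
eef_rot: [0.54, -3.088, -0.004]
ft_force: [0.7, 0.5, -1.3]
gripper_width: 0.0567
```

```bash
python3 - <<'E'
from h import *
grab('side','side1');grab('top','top1')
a=cv2.imread('pics/top1.png')[120:260,180:350];b=cv2.imread('pics/side1.png')[150:310,180:350]
a=cv2.resize(a,(390,320),interpolation=cv2.INTER_CUBIC);b=cv2.resize(b,(390,367),interpolation=cv2.INTER_CUBIC)
o=np.zeros((367,790,3),np.uint8);o[:320,:390]=a;o[:,400:]=b;cv2.imwrite('pics/c3.png',o)
E
```

```text
(no output)
```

View pics/c3.png

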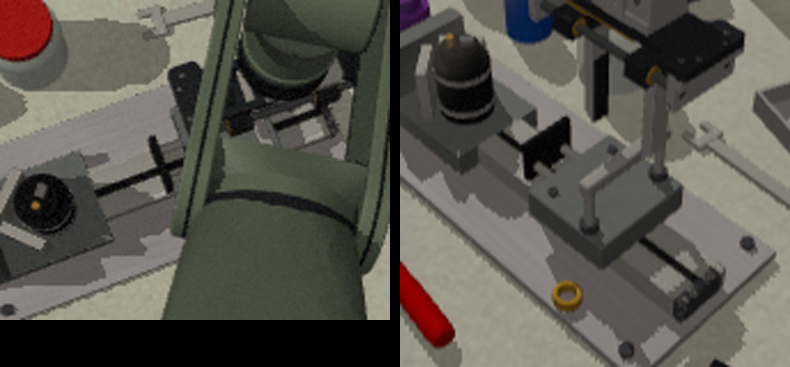

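The arm is over the bar: the dark finger is on the pump side (597,110) and the lit one on the free side (658,110), straddling the bar. I'll descend and grip.

Call:
jog_arm(
  series=[
    {"fingers": 0.6,"translation": [0,0,0.8],"yaw": 0},
    {"fingers": 0.6,"translation": [0,0,0.8],"yaw": 0},
    {"fingers": 0.6,"translation": [0,0,0.65],"yaw": 0},
    {"fingers": 0.6,"translation": [0,0,0],"yaw": 0},
  ],
)

```text
t: 5.08
position: [0.6086, -0.0309, 0.1071]
eef_rot: [0.542, -3.091, -0.002]
ft_force: [-0.9, -0.3, -0.6]
gripper_width: 0.0561
```

Call:
jog_arm(
  series=[
    {"fingers": 0.0,"translation": [0,0,0],"yaw": 0},
    {"fingers": 0.0,"translation": [0,0,0],"yaw": 0},
    {"fingers": 0.0,"translation": [0,0,0],"yaw": 0},
    {"fingers": 0.0,"translation": [0,0,0],"yaw": 0},
    {"fingers": 0.0,"translation": [0,0,0],"yaw": 0},
  ],
)

```text
t: 5.7
position: [0.6102, -0.031, 0.1095]
eef_rot: [-0.543, 3.094, 0.001]
ft_force: [-0.3, 0.4, 0.9]
gripper_width: 0.0137
```

Call:
jog_arm(
  series=[
    {"fingers": 0.0,"translation": [0,0,-0.17],"yaw": 0},
    {"fingers": 0.0,"translation": [0,0,-0.17],"yaw": 0},
    {"fingers": 0.0,"translation": [0,0,-0.17],"yaw": 0},
    {"fingers": 0.0,"translation": [0,0,0],"yaw": 0},
    {"fingers": 0.0,"translation": [0,0,0],"yaw": 0},
  ],
)

```text
t: 6.32
position: [0.6101, -0.031, 0.1216]
eef_rot: [0.543, -3.094, -0.001]
ft_force: [2.9, 1.5, -7.7]
gripper_width: 0.0137
```

```bash
python3 -c "
from h import *
s=ctrl.read_state();print(s['position'],s['ft_force'],s['gripper_width'])
grab('side','side2')
b=cv2.imread('pics/side2.png')[150:310,180:350]
cv2.imwrite('pics/c4.png',cv2.resize(b,None,fx=3.5,fy=3.5,interpolation=cv2.INTER_CUBIC))"
```

```text
[ 0.61009593 -0.03103431  0.12157829] [ 2.90829597  1.50929072 -7.71444293] 0.013680468688372398
```

View pics/c4.png

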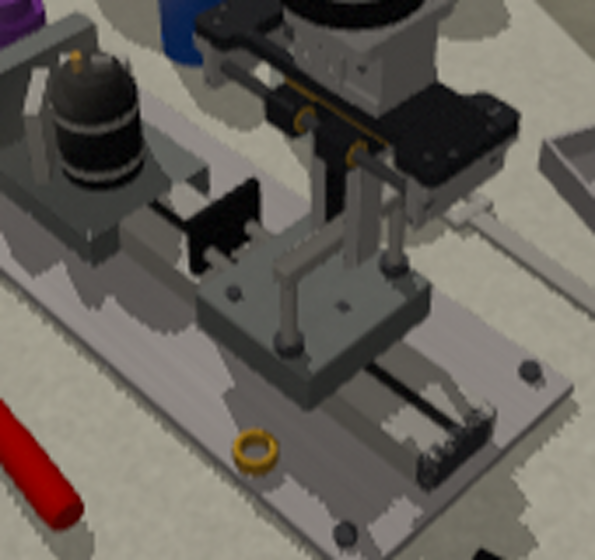

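The bar is up 12 mm with about 8 N pressing down, as specified. The pad plate at (225,225) is well short of the pump at (97,120). I'll slide now.

Call:
jog_arm(
  series=[
    {"fingers": 0.0,"translation": [0,0.2,-0.04],"yaw": 0},
    {"fingers": 0.0,"translation": [0,0.4,0],"yaw": 0},
    {"fingers": 0.0,"translation": [0,0.5,0],"yaw": 0},
    {"fingers": 0.0,"translation": [0,0.5,0],"yaw": 0},
    {"fingers": 0.0,"translation": [0,0.5,0],"yaw": 0},
    {"fingers": 0.0,"translation": [0,0.5,0],"yaw": 0},
    {"fingers": 0.0,"translation": [0,0.4,0],"yaw": 0},
    {"fingers": 0.0,"translation": [0,0.2,0],"yaw": 0},
    {"fingers": 0.0,"translation": [0,0,0],"yaw": 0},
  ],
)

```text
t: 7.5
position: [0.5819, 0.041, 0.1225]
eef_rot: [0.542, -3.091, 0.008]
ft_force: [1.3, -5.8, -8.4]
gripper_width: 0.0138
```

```bash
python3 -c "
from h import *
s=ctrl.read_state();print(s['position'],s['ft_force'],s['torque'],s['gripper_width'])
grab('side','side3')
b=cv2.imread('pics/side3.png')[140:250,160:310]
cv2.imwrite('pics/c5.png',cv2.resize(b,None,fx=5,fy=5,interpolation=cv2.INTER_CUBIC))"
```

```text
[0.58188602 0.04102615 0.12249118] [ 1.34754458 -5.75651262 -8.38457454] [-0.82758825 -0.28317933  0.25205987] 0.01380221868338399
```

View pics/c5.png

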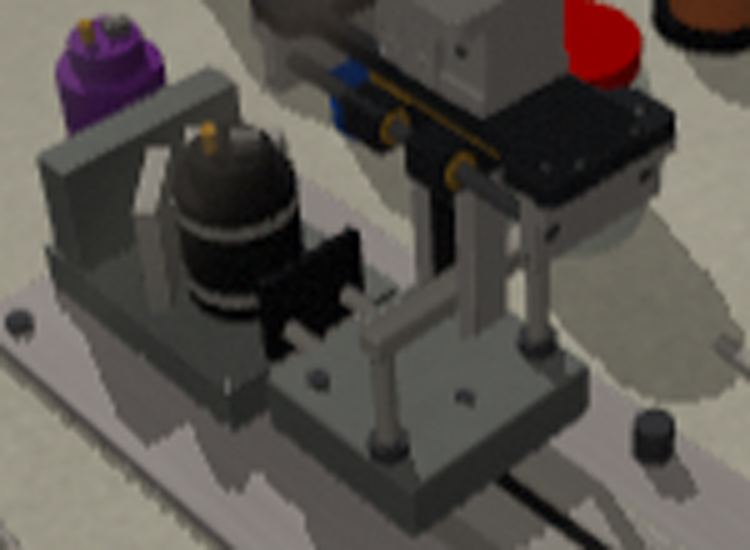

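Jaw travel is 77 mm and the pad at (310,290) is about 20 mm short of the pump at (240,240). I'll go on slowly and watch the force.

Call:
jog_arm(
  series=[
    {"fingers": 0.0,"translation": [0,0.16,0],"yaw": 0},
    {"fingers": 0.0,"translation": [0,0.16,0],"yaw": 0},
    {"fingers": 0.0,"translation": [0,0.16,0],"yaw": 0},
  ],
)

```text
t: 7.92
position: [0.5779, 0.0512, 0.1225]
eef_rot: [0.541, -3.091, 0.01]
ft_force: [0.2, -8.3, -6.4]
gripper_width: 0.0138
```

Call:
jog_arm(
  series=[
    {"fingers": 0.0,"translation": [0,0.08,0],"yaw": 0},
    {"fingers": 0.0,"translation": [0,0.08,0],"yaw": 0},
  ],
)

```text
t: 8.18
position: [0.5764, 0.0549, 0.1224]
eef_rot: [0.541, -3.09, 0.01]
ft_force: [0.8, -8.3, -8.1]
gripper_width: 0.0141
```

Call:
jog_arm(
  series=[
    {"fingers": 0.0,"translation": [0,0.08,0],"yaw": 0},
    {"fingers": 0.0,"translation": [0,0.08,0],"yaw": 0},
  ],
)

```text
t: 8.43
position: [0.575, 0.0587, 0.1223]
eef_rot: [0.541, -3.09, 0.01]
ft_force: [1.4, -9.3, -9.0]
gripper_width: 0.0136
```

Call:
jog_arm(
  series=[
    {"fingers": 0.0,"translation": [0,0.08,0],"yaw": 0},
    {"fingers": 0.0,"translation": [0,0.08,0],"yaw": 0},
  ],
)

```text
t: 8.68
position: [0.5738, 0.0617, 0.1224]
eef_rot: [0.542, -3.09, 0.013]
ft_force: [0.6, -10.7, -8.1]
gripper_width: 0.0136
```

Call:
jog_arm(
  series=[
    {"fingers": 0.0,"translation": [0,0.08,0],"yaw": 0},
    {"fingers": 0.0,"translation": [0,0.08,0],"yaw": 0},
  ],
)

```text
t: 8.93
position: [0.5724, 0.0652, 0.1224]
eef_rot: [0.541, -3.09, 0.013]
ft_force: [0.8, -9.6, -7.6]
gripper_width: 0.0137
```

```bash
cat > look.py <<'E'
import sys
from h import *
n=sys.argv[1]
s=ctrl.read_state();p=s['position'];y=np.array([-.35,.937]);print(p,'travel',(p[:2]-[.6101,-.0310])@y*1e3,'frail',s['ft_force'][:2]@y,s['ft_force'])
grab('side','s'+n)
b=cv2.imread(f'pics/s{n}.png')[140:250,160:310]
cv2.imwrite(f'pics/v{n}.png',cv2.resize(b,None,fx=5,fy=5,interpolation=cv2.INTER_CUBIC))
E
python3 look.py 6
```

```text
[0.57241606 0.06521986 0.12240556] travel 103.34738784006969 frail -9.304948356249147 [ 0.84252061 -9.61586568 -7.55177   ]
```

View pics/v6.png

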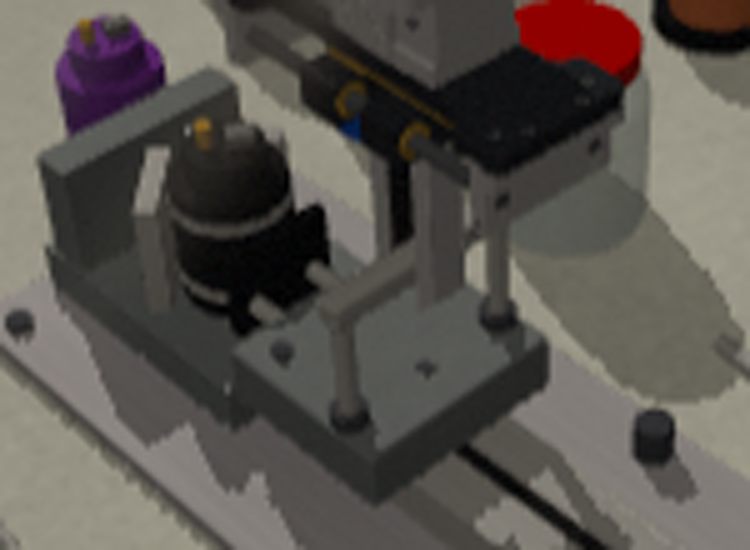

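The pad has met the pump: the spout moved from (208,135) to (203,132), about 3 mm. I'll track the spout by colour so I know when the pump is home.

Call:
jog_arm(
  series=[
    {"fingers": 0.0,"translation": [0,0.08,0],"yaw": 0},
    {"fingers": 0.0,"translation": [0,0.08,0],"yaw": 0},
  ],
)

```text
t: 9.22
position: [0.571, 0.0688, 0.1223]
eef_rot: [0.541, -3.09, 0.014]
ft_force: [0.8, -11.6, -9.1]
gripper_width: 0.0137
```

```bash
cat >> look.py <<'E'
for f in('side3','s6','s'+n):
    im=cv2.imread(f'pics/{f}.png')[155:185,190:212]
    h=cv2.cvtColor(im,cv2.COLOR_BGR2HSV).astype(int)
    w=np.where((h[...,0]>10)&(h[...,0]<28)&(h[...,1]>110),h[...,2],0); v,u=np.nonzero(w)
    print(f,len(u),190+np.average(u,weights=w[v,u]),155+np.average(v,weights=w[v,u]))
E
python3 look.py 7
```

```text
[0.57101524 0.06876874 0.12234717] travel 107.16297117337297 frail -11.164324138513422 [  0.80059418 -11.61591908  -9.10661827]
side3 18 201.14025085518813 166.58266818700113
s6 18 200.02836879432624 165.85579196217495
s7 18 200.001199760048 165.88182363527295
```

The pump is home: the spout stayed still over the last 4 mm. Compression began at about 102 mm of travel, so half-way in is about 116 mm.

Call:
jog_arm(
  series=[
    {"fingers": 0.0,"translation": [0,0.12,0],"yaw": 0},
    {"fingers": 0.0,"translation": [0,0.12,0],"yaw": 0},
    {"fingers": 0.0,"translation": [0,0.1,0],"yaw": 0},
    {"fingers": 0.0,"translation": [0,0,0],"yaw": 0},
  ],
)

```text
t: 9.78
position: [0.568, 0.0764, 0.1223]
eef_rot: [0.541, -3.09, 0.015]
ft_force: [1.2, -11.7, -7.5]
gripper_width: 0.0142
```

```bash
python3 look.py 8
```

```text
[0.56801977 0.07644654 0.12230087] travel 115.4054869058509 frail -11.341940613078206 [  1.15803452 -11.67196215  -7.53669248]
side3 18 201.14025085518813 166.58266818700113
s6 18 200.02836879432624 165.85579196217495
s8 18 200.0 165.87935174069628
```

View pics/v8.png

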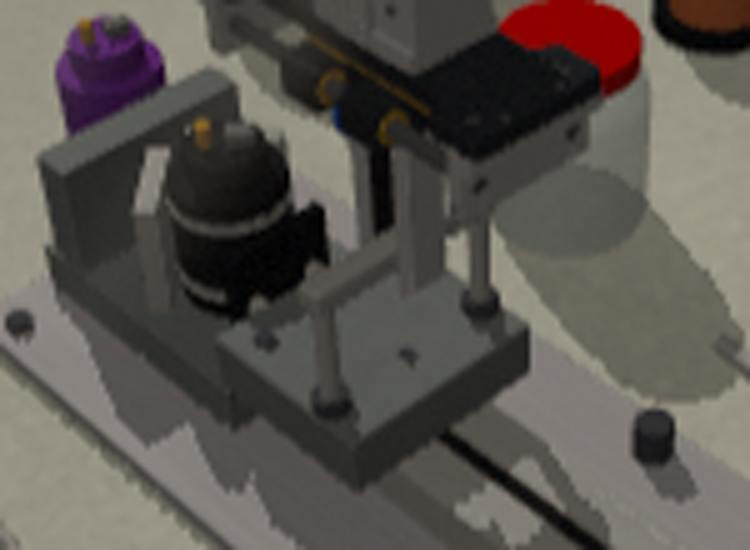

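The pump is still home, with its spout at (202,132), and the pad rods are clearly shortened, about 13–14 mm in. I'll lower the bar and feel for a notch.

Call:
jog_arm(
  series=[
    {"fingers": 0.0,"translation": [0,0,0.06],"yaw": 0},
    {"fingers": 0.0,"translation": [0,0,0.06],"yaw": 0},
    {"fingers": 0.0,"translation": [0,0,0.06],"yaw": 0},
    {"fingers": 0.0,"translation": [0,0,0],"yaw": 0},
  ],
)

```text
t: 10.32
position: [0.5681, 0.0765, 0.1194]
eef_rot: [0.541, -3.09, 0.014]
ft_force: [-2.2, -11.2, -1.3]
gripper_width: 0.0137
```

The bar is resting on metal: z is held at 10 mm up and the load is gone. I'll ease forward.

Call:
jog_arm(
  series=[
    {"fingers": 0.0,"translation": [0,0.04,0],"yaw": 0},
    {"fingers": 0.0,"translation": [0,0.04,0],"yaw": 0},
  ],
)

```text
t: 10.58
position: [0.568, 0.0766, 0.1194]
eef_rot: [0.542, -3.09, 0.02]
ft_force: [-1.5, -17.2, -2.7]
gripper_width: 0.0133
```

Call:
jog_arm(
  series=[
    {"fingers": 0.0,"translation": [0,0.04,0],"yaw": 0},
    {"fingers": 0.0,"translation": [0,0.04,0],"yaw": 0},
  ],
)

```text
t: 10.82
position: [0.5675, 0.078, 0.1194]
eef_rot: [0.541, -3.091, 0.021]
ft_force: [-0.7, -17.1, -1.3]
gripper_width: 0.0138
```

Call:
jog_arm(
  series=[
    {"fingers": 0.0,"translation": [0,0.05,0],"yaw": 0},
    {"fingers": 0.0,"translation": [0,0.02,0],"yaw": 0},
  ],
)

```text
t: 11.08
position: [0.5669, 0.0796, 0.1193]
eef_rot: [0.541, -3.09, 0.021]
ft_force: [-1.2, -17.1, -2.1]
gripper_width: 0.0141
```

Call:
jog_arm(
  series=[
    {"fingers": 0.0,"translation": [0,0.05,0],"yaw": 0},
    {"fingers": 0.0,"translation": [0,0.02,0],"yaw": 0},
  ],
)

```text
t: 11.32
position: [0.5662, 0.0813, 0.1191]
eef_rot: [0.541, -3.09, 0.021]
ft_force: [-0.6, -17.7, -3.0]
gripper_width: 0.0137
```

Call:
jog_arm(
  series=[
    {"fingers": 0.0,"translation": [0,0.05,0],"yaw": 0},
    {"fingers": 0.0,"translation": [0,0.01,0],"yaw": 0},
  ],
)

```text
t: 11.58
position: [0.5652, 0.0837, 0.1181]
eef_rot: [0.541, -3.09, 0.018]
ft_force: [0.7, -15.4, -5.7]
gripper_width: 0.0141
```

It's dropping into a notch at about 123 mm of travel. That is nearly equidistant between the two candidate notches, so I'll measure the compression from the pad plate's edge before I let go.

```bash
python3 look.py 9 | tail -1; cat > edge.py <<'E'
from h import *
yd=np.array([-.35,.937]);xd=np.array([.937,.35]);o=np.array([.5656,.0755])
P=lambda s,z: np.r_[o+xd*.030+yd*s,z]
def edge(f,v,u0,u1):
    r=cv2.cvtColor(cv2.imread(f'pics/{f}.png'),cv2.COLOR_BGR2GRAY)[v,u0:u1].astype(float)
    i=np.where((r[:-1]<55)&(r[1:]>=55))[0]
    return None if not len(i) else u0+i[-1]+(55-r[i[-1]])/(r[i[-1]+1]-r[i[-1]]), r
for f,ub,vs in(('side3',232,range(187,198)),('s6',225,range(183,192)),('s7',225,range(183,192)),('s8',225,range(183,192)),('s9',225,range(183,192))):
    out=[]
    for v in vs:
        e=edge(f,v,ub-8,ub+6)
        if e is None: continue
        # y for u measured: on vertical line, find s by newton, z by v
        X=np.array([0.,.08])
        for _ in range(6):
            q=proj(f,P(*X)); J=np.c_[proj(f,P(X[0]+1e-3,X[1]))-q,proj(f,P(X[0],X[1]+1e-3))-q]/1e-3
            X=X+np.linalg.solve(J,np.array([e[0],v])-q)
        out.append((round(e[0],2),round(X[0]*1e3,1),round(X[1]*1e3)))
    print(f,np.median([a[1] for a in out]) if out else 0,out)
print(edge('s8',187,217,231))
E
python3 edge.py
```

```text
s9 18 200.00060350030174 165.87567893783947
side3 65.8 [(np.float64(231.42), np.float64(65.8), 90), (np.float64(231.52), np.float64(65.8), 87), (np.float64(231.52), np.float64(66.1), 83), (np.float64(231.56), np.float64(66.2), 80), (np.float64(231.74), np.float64(65.8), 77), (np.float64(231.82), np.float64(65.8), 74), (np.float64(232.12), np.float64(64.9), 71), (np.float64(232.25), np.float64(64.7), 68), (np.float64(232.44), np.float64(64.3), 65), (np.float64(232.44), np.float64(64.6), 62), (np.float64(232.49), np.float64(64.7), 58)]
s6 91.9 [(np.float64(224.52), np.float64(92.3), 87), (np.float64(224.57), np.float64(92.5), 83), (np.float64(224.79), np.float64(91.9), 80), (np.float64(224.77), np.float64(92.4), 77), (np.float64(224.91), np.float64(92.2), 74), (np.float64(225.4), np.float64(90.6), 71), (np.float64(225.48), np.float64(90.6), 68), (np.float64(225.51), np.float64(90.9), 65), (np.float64(225.6), np.float64(90.9), 61)]
s7 92.4 [(np.float64(224.44), np.float64(92.6), 86), (np.float64(224.53), np.float64(92.6), 83), (np.float64(224.58), np.float64(92.8), 80), (np.float64(224.
[... 487 characters left out ...]
4(225.15), np.float64(91.6), 71), (np.float64(225.28), np.float64(91.4), 68), (np.float64(225.46), np.float64(91.1), 65), (np.float64(225.5), np.float64(91.3), 61)]
s9 92.6 [(np.float64(224.43), np.float64(92.6), 86), (np.float64(224.53), np.float64(92.6), 83), (np.float64(224.53), np.float64(93.0), 80), (np.float64(224.57), np.float64(93.2), 76), (np.float64(224.85), np.float64(92.5), 74), (np.float64(225.15), np.float64(91.6), 71), (np.float64(225.35), np.float64(91.2), 68), (np.float64(225.77), np.float64(89.8), 65), (np.float64(224.83), np.float64(94.2), 59)]
(np.float64(224.864406779661), array([  4.,   7.,   0.,   4.,   5.,   6.,   9.,   4.,  63., 122., 123.,
       130., 130., 130.]))
```

The plate edge puts the start of compression at about 104 mm of travel, and s6 agrees. The pad is therefore about 19 mm in here, 5 mm past half, while the previous notch would leave only about 5 mm. This is the nearest notch, so I'll lower the bar fully.

Call:
jog_arm(
  series=[
    {"fingers": 0.0,"translation": [0,0,0.08],"yaw": 0},
    {"fingers": 0.0,"translation": [0,0,0.08],"yaw": 0},
    {"fingers": 0.0,"translation": [0,0,0.08],"yaw": 0},
    {"fingers": 0.0,"translation": [0,0,0],"yaw": 0},
  ],
)

```text
t: 12.12
position: [0.5652, 0.0838, 0.112]
eef_rot: [0.541, -3.089, 0.017]
ft_force: [0.0, -14.4, -6.4]
gripper_width: 0.0139
```

Call:
jog_arm(
  series=[
    {"fingers": 0.0,"translation": [0,-0.08,0.06],"yaw": 0},
    {"fingers": 0.0,"translation": [0,0,0.04],"yaw": 0},
    {"fingers": 0.0,"translation": [0,0,0],"yaw": 0},
  ],
)

```text
t: 12.5
position: [0.5652, 0.0837, 0.1096]
eef_rot: [0.541, -3.089, 0.012]
ft_force: [-1.2, -10.2, -5.4]
gripper_width: 0.0136
```

Call:
jog_arm(
  series=[
    {"fingers": 0.5,"translation": [0,0,0],"yaw": 0},
    {"fingers": 0.5,"translation": [0,0,0],"yaw": 0},
    {"fingers": 0.5,"translation": [0,0,0],"yaw": 0},
    {"fingers": 0.5,"translation": [0,0,0],"yaw": 0},
  ],
)

```text
t: 13.0
position: [0.5671, 0.0888, 0.1105]
eef_rot: [-0.543, 3.094, -0.0]
ft_force: [-0.3, -0.6, -0.9]
gripper_width: 0.0461
```

Call:
jog_arm(
  series=[
    {"fingers": 0.5,"translation": [0,0,-0.4],"yaw": 0},
    {"fingers": 0.5,"translation": [0,0,-0.8],"yaw": 0},
    {"fingers": 0.5,"translation": [0,0,-1],"yaw": 0},
    {"fingers": 0.5,"translation": [0,0,-1],"yaw": 0},
    {"fingers": 0.5,"translation": [0,0,-1],"yaw": 0},
    {"fingers": 0.5,"translation": [0,0,-1],"yaw": 0},
    {"fingers": 0.5,"translation": [0,0,0],"yaw": 0},
  ],
)

```text
t: 13.88
position: [0.5687, 0.0887, 0.2432]
eef_rot: [-0.542, 3.088, -0.002]
ft_force: [-0.3, 0.2, -0.2]
gripper_width: 0.047
```

```bash
python3 look.py 10; python3 - <<'E'
from h import *
b=cv2.imread('pics/s10.png')[130:330,150:390]
cv2.imwrite('pics/w10.png',cv2.resize(b,None,fx=3,fy=3,interpolation=cv2.INTER_CUBIC))
E
```

```text
[0.56866689 0.08870485 0.24324754] travel 126.66503776449505 frail 0.27046197704855346 [-0.26177356  0.19086578 -0.20098649]
side3 18 201.14025085518813 166.58266818700113
s6 18 200.02836879432624 165.85579196217495
s10 19 200.09397590361445 166.02409638554218
```

View pics/w10.png

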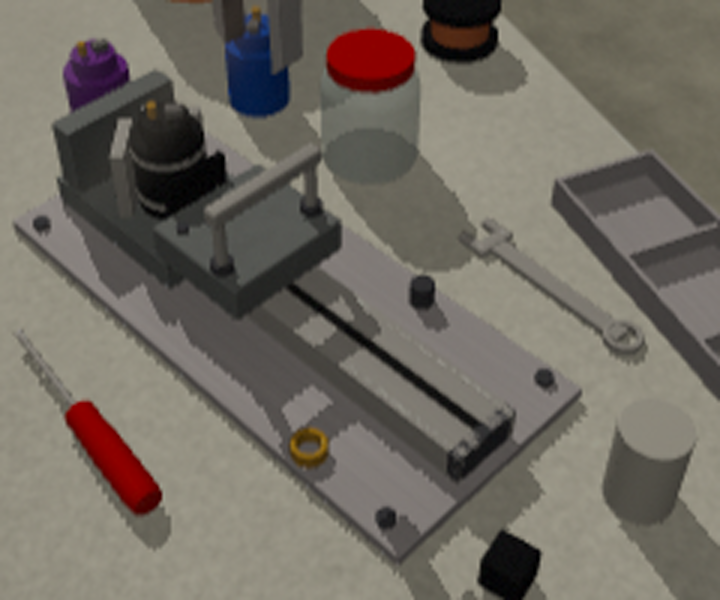

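The pump is upright and home, and everything else is where it was. The bar, from (213,212) to (318,155), looks down. I'll compare its upright with the down (side0) and up (side3) states.

```bash
python3 - <<'E'
from h import *
t=[]
for f,(u,v) in(('side0',(262,248)),('side3',(238,229)),('s8',(227,218)),('s10',(224,219))):
    t.append(cv2.resize(cv2.imread(f'pics/{f}.png')[v-25:v+8,u-15:u+16],None,fx=6.4,fy=12,interpolation=cv2.INTER_CUBIC))
cv2.imwrite('pics/cmp.png',np.hstack(t))
yd=np.array([-.35,.937]);o=np.array([.5656,.0755])
q0=plane('side0',c2(407,298),.13)
for uv in[(150+207/3,130+212/3)]:
  for z in(.13,.14): print(z,(plane('s10',uv,z)-q0)[:2]@yd)
E
python3 edge.py | grep s9 | cut -c1-20
```

```text
0.13 0.12531047112248475
0.14 0.11615728600021451
s9 92.6 [(np.float64
```

View pics/cmp.png

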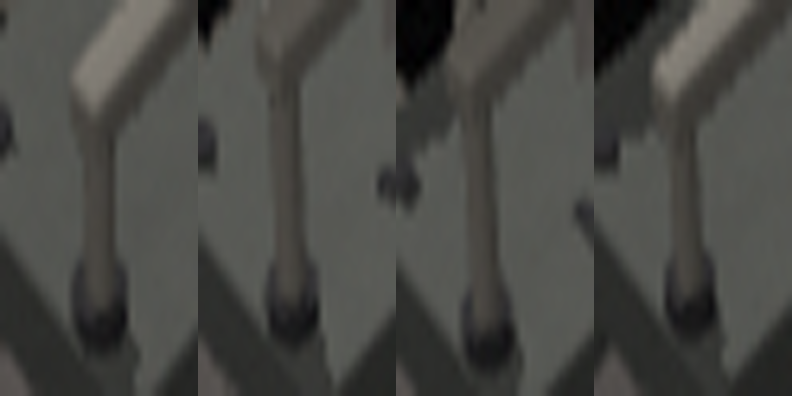

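The bar is fully down: its upright measures 213 px against 215 px when first down and about 265 px when up. The carriage stayed at about 123 mm and the arm is clear, so I'm handing in.

```bash
python3 -c "
from cell import ctrl
print(ctrl.finish_job())"
```

```text
the job is handed in; nothing more can be done
None
```

The pump is clamped in the fixture and the job is handed in, with the pad about two-thirds pressed in rather than exactly half-way. I lifted the bar 12–13 mm and slid the jaw about 115 mm, to where I took half-way to be. The bar stayed up on metal there, so I eased the jaw forward to about 123 mm. There the tooth dropped, and I let go and backed the arm away.

**Last checks**
- **Bar:** it is fully down; its upright measures the same in the side view as at the start, 213 against 215 px.
- **Pump:** it is upright and against the V block; its spout has not moved since it got there.
- **Other objects:** they look undisturbed in the side view after release.
- **Arm:** it touches nothing. The job took about 14 s, and no force I read went above about 18 N.

**Off target or in disagreement**
- **Pad depth:** the pad is about 19 mm in, against 14 mm for half-way. The notch before this one would have left only about 3–5 mm, so this was the nearest.
- **Where compression starts:** my first estimate was 102 mm of jaw travel. The pad's edge in the pictures gave 104 mm, and I used that to choose the notch. The wrist force was too noisy to confirm it.
- **Release:** the gripper sprang about 5 mm forward when it opened. The pictures put the carriage still at about 123 mm.

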